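# Roll the bulb caddy into its wheel stop

## Robot

A 7-joint arm with a two-finger parallel gripper is mounted at the origin on the work surface. World frame = base frame: x ahead of the robot, y to its left, z up, the work surface at z = 0. Lengths are in mm, angles in rad, forces in N, time in s.
With the tool pointing down it reaches from about 400 to 875 mm from the base axis. Payload 6.5 kg.
Tool frame: the origin (TCP) lies midway between the tips of the shut fingers; the grasp point (between the pads) lies 19 mm behind it; z points along the fingers, y is the line along which they close (so a half turn about z gives the same grasp; the last joint's range is limited). The gripper opens to 88 mm and grips with 3 to 60 N. Pads are 18 mm wide; open, the fingers measure 123 mm over their backs; the gripper's body (75 mm by 187 mm) begins 45 mm behind the grasp point.
Start: joints at [-1.246, 0.536, -0.004, 1.538, 0.003, 1.067, -0.071], TCP at [247.599, 600.987, 210.216] pointing down, gripper open.
Joint ranges: [-2.7, 2.7], [-0.37, 2.16], [-1.27, 1.26], [0.24, 2.4], [-1.31, 4.45], [0.19, 1.91], [-2.76, 2.76]. Speed limits (rad/s): [2.39, 2.39, 3.14, 3.14, 3.14, 3.14, 3.14].

## Interface

Orientations are given as a 3x3 rotation matrix whose columns are the frame's x, y, z axes.
In Python, from plant import arm gives the robot as it stands.
- The arm moves only by the tool send_rows, never from a script. Its argument "motion" is text: rows parted by semicolons, each of 6 numbers parted by spaces: the shift along the tool's x, y, z in m, then the turn, a rotation vector about the tool's x, y, z in degrees. In form: dx dy dz ax ay az; .... A call has 1 to 8 rows; each row is the pose to reach, as a shift and turn from the pose commanded when the call began, along the tool's axes at that moment; what a row does not reach only later rows make up. A row lasts 1/10 s, in which the tool goes at most 50 mm and 8.59 degrees, less where a joint would pass 70% of its speed; a pose out of reach is approached as far as the arm can. A call with a gripper value outside its range is refused whole. "grip" is the closure, from 0 (fully open) to 1 (shut), set as the call begins (left out, the last holds). The fingers move at their own pace and stop on an object; "grip_force" is the grip in N (left out, the last holds). Time passes only in rows, so rows that repeat a pose let the fingers close. It gives the time, the measured TCP pose, the force, the opening and the grip force at its end, in the units of the state.
- arm.read_state(): the state, without advancing time (a new reading comes with each control period).
- arm.grab_frame(name): name is "scene" or "top"; returns the picture (400x640x3 uint8, red, green, blue); there is no depth.
- arm.calibration(name): a dict with "K" (3x3 intrinsics, pixels), "dist_coeffs" ([k1, k2, p1, p2, k3] as OpenCV has them; the pictures are not rectified), "extrinsics" (4x4, takes a point from world to camera coordinates). Camera axes: x right, y up, looking along -z (the intrinsics and any distortion apply to the point x, -y, -z); pixel columns grow to the right and rows downward; lengths in mm; the calibration is good to about 2 mm. A picture is of the moment at which its call begins. calibration takes no time and is no camera call.
- arm.sign_off(): hands the job in; it is judged then, once.
Trained networks look in the newest picture that a camera, given by its name, has taken for a name from the list of things; names that differ only in an ending like _2 or _b are one class to them, and where a whole thing is asked for, a point or a joint stands for the part that bears it (a point fixed in the world has none). Each returns a list of dicts, best first, with "p" (0 to 1); they miss things now and then, are a little off and sometimes report something else, mostly with a low value. They report only what shows in the picture. A call takes as long as a camera call. They do not tell look-alikes from the thing itself.
- arm.recognise(camera, label): "uv" ([column, row] in pixels, amid what is visible of it).
- arm.masks_of(camera, label): "pixels" (400x640 bool, what is visible of it) and "uv" ([column, row] in pixels, amid what is visible of it).
The state is a dict: "clock": time; "joint_positions": joint angles; "qvel": joint speeds; "joint_torque": joint torques, N m; "position": TCP position; "eef_rot": TCP orientation; "wrist_force": force on the tool from outside, world axes, zero at the start; "torque": the same for the moment, N m; "width": finger opening in mm; "grip_force": force on a finger pad.
Only numpy, scipy, OpenCV 4.12 (cv2) and the standard library are available. Lean on these libraries where they do the work, as an engineer would, in place of code of your own. Each camera call takes 0.05 s, during which the arm holds its last target. There are 200 camera calls.

## Task

The bulb caddy's front castors are turned every which way: push it gently along the shelf from behind until both swivel castors trail straight, then steer it in between the two yellow tapes and ease it over the low hump until both front wheels sit squarely in the gutter behind it, against the rubber bar of the wheel stop. The bar's setting is adjustable, so feel for it and do not ram it. Keep the caddy's wheels on the shelf and the bulbs standing, leave everything else where it is, and at the end let go and move clear.

Things in the scene. Friction and masses are not known exactly. Their poses are not given: they have to be found in the camera images.
- caddy: Bamboo caddy on four 25 mm wheels, carrying two LED bulbs in its front half (x = 6 to 58 mm, up to 132 mm above the shelf); 160 x 140 mm, deck top 40 mm up, 0.75 to 1 kg in all. Origin on the shelf under its middle; x forward (the way it is to be pushed), y its left, z up. The front castors swivel about upright pins at x = 62, y = +-46 mm. It rolls with about 0.7 N once they trail
- push_board (a point): Middle of the rear face of the caddy's upright push board (axes as the caddy's), 85 mm behind its origin and 40 mm above the shelf. The flat face is 140 mm wide, from 20 to 80 mm above the shelf; the board is 8 mm thick, and a round rail 16 mm thick, its back flush with this face, runs along its top, 80 to 96 mm up. Pushed low the caddy stays level; pushed high against a resistance it pitches forward
- rear_axle (a point): Middle of the caddy's rear axle, 58 mm behind its origin; the two rear wheels (y = +-46 mm) are fixed: they roll along the caddy's x but do not slip sideways, so the caddy turns about a point on this axle's line
- hub_left (a point): Hub of the left front swivel castor's wheel (radius 12.5 mm), 12 mm from its pin. Its x axis points from the hub to the pin, z up. Trailing straight: this x along the caddy's x, hub at (50, 46, 12.5) mm in the caddy's frame. At the start it is turned some way round; a straight push of about 60 mm makes it trail
- hub_right (a point): The same for the right front swivel castor; trailing straight, its hub is at (50, -46, 12.5) mm in the caddy's frame
- wheel_stop: Fixed wheel stop: a black rubber chock 164 mm wide, clamped on two slotted steel strips. Across it run a rounded hump 3.5 mm high, a gutter with a 1.5 mm thick floor and, 22.6 mm beyond the hump's crest, a bar 17 mm high, which the deck passes over. Origin on the shelf, midway; x is the way in, y left. The chock's setting is NOT in this pose: with wheels at the bar the front hubs lie anywhere from x = -25 to +25 mm
- lane (a point): Middle of the lane between two yellow tapes that lead to the wheel stop: on its axis (same axes), 190 mm before its origin; tapes 250 mm long, inner edges 163 mm apart. What is felt at its end: the hump takes a push of about 4 to 8 N, then the wheels drop into the gutter, and about 10 mm past the crest they meet the bar, where the push rises steeply, some N per mm; the hump then keeps them there
- bulb_left: Pear-shaped white LED bulb, 51 mm wide, 92 mm high, 45 g, standing loose, cap down, in a 20 mm high holder on the caddy's deck, left; origin at the foot of its cap
- bulb_right: The same, right
- cell_tray: Bystander: bamboo tray with AA cells, 110 x 165 x 26 mm; origin under its centre
- remote: Bystander: red remote control, 165 x 46 x 19 mm, long along its x; origin under its centre
- cup: Bystander: stainless steel cup, 76 mm wide, 85 mm high; origin under its centre
- bulb_carton: Bystander: cardboard bulb box 62 x 62 x 110 mm; origin under its centre
- tape_measure: Bystander: yellow and black tape measure, about 70 mm wide, 36 mm high; origin under it
There are look-alikes about, which are no part of the job. Leave any blue look-alike of the bulb_right alone. Leave any pink look-alike of the caddy alone.

How it is judged (in metres and radians):
On the way:
1. both swivel castors trail straight behind their pins (within 0.2 rad) while the front wheels are still at least 85 mm short of the wheel stop's origin (angle between the x axis of each of hub_left, hub_right and the x axis of caddy, either way round below 0.2 rad and x of each of hub_left, hub_right in the frame of caddy below 0.058 m and x of caddy in the frame of wheel_stop below -0.135 m), for 0.1 s.
At the end, for the whole second after the job is handed in: The caddy rests with both front wheels down in the gutter between hump and bar (stop bears over 1.5 N, caddy level within 0.022 rad), within 12 mm of the middle between the tapes, square within 0.07 rad, castors trailing within 0.3 rad, at rest, bulbs standing (contact force between caddy and wheel_stop above 1.5 N and x of caddy in the frame of wheel_stop above -0.085 m and y of caddy in the frame of wheel_stop between -0.012 and 0.012 m and angle between the x axis of caddy and the x axis of wheel_stop, either way round below 0.07 rad and angle between the x axis of each of hub_left, hub_right and the x axis of caddy, either way round below 0.3 rad and x of each of hub_left, hub_right in the frame of caddy below 0.058 m and linear speed of caddy below 0.01 m/s and angle between caddy's own z axis and vertical below 0.022 rad and angle between each of bulb_left, bulb_right's own z axis and vertical below 0.3 rad); the robot touches nothing.
It fails at once if the wheel stop is rammed: more than 25 N between caddy and wheel stop (contact force between caddy and wheel_stop above 25 N).
It fails at once if the caddy is lifted or tipped (height (world z) of caddy above 0.012 m or angle between caddy's own z axis and vertical above 0.2 rad).
It fails at once if a bulb is tipped (angle between any of bulb_left, bulb_right's own z axis and vertical above 0.4 rad).
It fails at once if a bystander is shifted by more than 15 mm (distance of any of cell_tray, remote, cup, bulb_carton, tape_measure from where it was at the start of the episode above 0.015 m).
It also fails if it takes over 69 s, if anything falls off the work surface, if the arm or the gripper's body presses on something with over 40 N, if the wrist force passes 120 N, or if a joint passes its speed limit or range.

## Working session

There is one attempt and no reset: what is moved stays moved. The work goes in short steps, Python scripts to look and compute and a tool call to move; the robot and the scene stay as the last step left them, time stands still between calls to the robot, and variables do not carry over. Pictures are saved under pics/ and viewed, at most 10 in all, crops included, and the job is handed in when it is done.

Besides the shell and the picture viewer there is one more tool, called as name(argument=value, ...), one argument or row to a line, values as JSON. send_rows: Moves the arm, as the interface text tells. Its arguments: {"type":"object","properties":{"motion":{"type":"string"},"grip":{"type":"number"},"grip_force":{"type":"number"}},"required":["motion"]}

```bash
mkdir -p pics; ls
cat > h.py <<'E'
from plant import arm
import numpy as np, cv2
def cal(n):
    c=arm.calibration(n); return np.array(c["K"],float),np.array(c["dist_coeffs"],float),np.array(c["extrinsics"],float)
F=np.diag([1,-1,-1.])
def proj(n,P):
    K,d,E=cal(n); P=np.atleast_2d(np.array(P,float)); R=F@E[:3,:3]; t=F@E[:3,3]
    return cv2.projectPoints(P.reshape(-1,1,3),cv2.Rodrigues(R)[0],t,K,d)[0].reshape(-1,2)
def ray(n,uv,z):
    K,d,E=cal(n); R=F@E[:3,:3]; t=F@E[:3,3]
    q=cv2.undistortPoints(np.array(uv,float).reshape(-1,1,2),K,d).reshape(-1,2)
    D=np.c_[q,np.ones(len(q))]@R; C=-R.T@t
    return C+D*((z-C[2])/D[:,2])[:,None]
def shot(n,f=None):
    im=arm.grab_frame(n)
    if f: cv2.imwrite(f,cv2.cvtColor(im,cv2.COLOR_RGB2BGR))
    return im
E
python3 - <<'E'
from h import *
shot("top","pics/top0.png"); shot("scene","pics/scene0.png")
for n in("top","scene"):
    print(n,[ (l,[(np.round(r["uv"]).tolist(),round(r["p"],2)) for r in arm.recognise(n,l)][:3]) for l in("caddy","hub_left","hub_right","wheel_stop","bulb_left","cell_tray","remote","cup","bulb_carton","tape_measure")])
print(arm.read_state())
E
```

```text
pics
top [('caddy', [([463.0, 312.0], 0.84), ([474.0, 181.0], 0.67)]), ('hub_left', []), ('hub_right', [([237.0, 110.0], 0.46)]), ('wheel_stop', [([264.0, 196.0], 0.9), ([314.0, 106.0], 0.68)]), ('bulb_left', [([459.0, 199.0], 0.82)]), ('cell_tray', [([402.0, 98.0], 0.64)]), ('remote', [([314.0, 106.0], 0.95)]), ('cup', [([404.0, 101.0], 0.62), ([171.0, 138.0], 0.61), ([313.0, 106.0], 0.15)]), ('bulb_carton', [([237.0, 109.0], 0.82), ([266.0, 195.0], 0.71)]), ('tape_measure', [([470.0, 116.0], 0.75)])]
scene [('caddy', [([335.0, 311.0], 0.73), ([157.0, 219.0], 0.7), ([219.0, 298.0], 0.56)]), ('hub_left', []), ('hub_right', []), ('wheel_stop', [([343.0, 176.0], 0.65)]), ('bulb_left', [([222.0, 269.0], 0.6)]), ('cell_tray', [([333.0, 312.0], 0.83)]), ('remote', [([388.0, 246.0], 0.82)]), ('cup', [([426.0, 142.0], 0.72)]), ('bulb_carton', [([418.0, 187.0], 0.72), ([389.0, 246.0], 0.17)]), ('tape_measure', [([275.0, 359.0], 0.85)])]
{'clock': 1.1, 'joint_positions': array([-1.24621037,  0.53641539, -0.00437984,  1.53790005,  0.00263967,
        1.06733534, -0.07117824]), 'qvel': array([-0.00017884, -0.00049132,  0.00015778, -0.00123448,  0.00158898,
        0.00028903, -0.00038008]), 'joint_torque': array([ 3.59343976e-04, -5.70899677e+01,  9.90327224e-01, -2.51907796e+01,
       -5.62138797e-02,  1.10744193e-02,  2.42583315e-05]), 'position': array([247.61138681, 600.96709417, 210.20608947]), 'eef_rot': array([[-9.24632848e-01,  3.80859676e-01,  5.34852968e-05],
       [ 3.80859672e-01,  9.24632849e-01, -7.30395766e-05],
       [-7.72720918e-05, -4.71643992e-05, -9.99999996e-01]]), 'wrist_force': array([-0.24324861, -0.42937709, -0.68784273]), 'torque': array([-0.03881565, -0.02102263, -0.01443129]), 'grip_force': 0.0, 'width': 87.85514445449535}
```

View pics/top0.png

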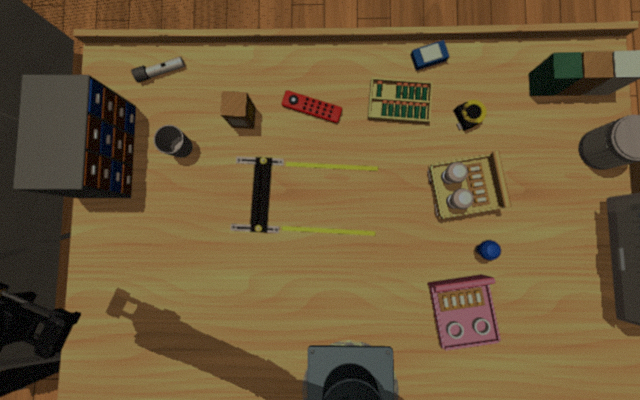

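View pics/scene0.png

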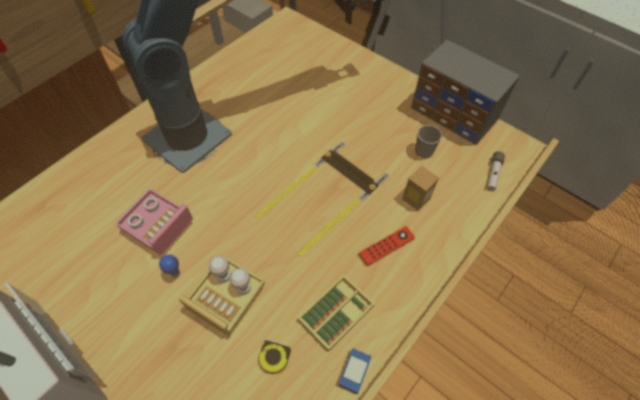

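The image shows the robot at the bottom centre of the top view, with +y pointing left. There are two caddy candidates in the top view: bamboo with two white bulbs at (468,187), and pink at (463,312). The bamboo one fits the description; the pink is a look-alike. The blue bulb at (488,250) is also to be left alone. The stop is at (261,195) and the yellow tapes run at rows 167 and 231.

```bash
cat >> h.py <<'E'
def lane(im):
    hsv=cv2.cvtColor(im,cv2.COLOR_RGB2HSV); m=cv2.inRange(hsv,(24,150,120),(36,255,255))
    n,l,s,c=cv2.connectedComponentsWithStats(m)
    out=[]
    for i in range(1,n):
        if s[i,2]>60 and s[i,3]<25:
            v,u=np.where(l==i); P=ray("top",np.c_[u,v],0.)[:,:2]
            mu=P.mean(0); d=np.linalg.svd(P-mu)[2][0]; d*=np.sign(d[1]); t=(P-mu)@d; w=(P-mu)@[-d[1],d[0]]
            out.append((mu+d*(t.min()+t.max())/2,d,np.ptp(t),np.std(w)*12**.5))
    return out
E
python3 - <<'E'
from h import *
im=shot("top")
for o in lane(im): print(o)
print(cal("top")[2])
a=cv2.resize(im[140:230,415:525],None,fx=7,fy=6.5,interpolation=cv2.INTER_CUBIC)
cv2.imwrite("pics/c1.png",cv2.cvtColor(a,cv2.COLOR_RGB2BGR))
E
```

```text
(array([579.75902016,  45.58083711]), array([0.05380738, 0.99855133]), np.float64(248.3291605381382), np.float64(11.869767750622803))
(array([404.88084215,  53.73103355]), array([0.05326524, 0.9985804 ]), np.float64(249.3321339373369), np.float64(11.448124224401647))
[[ 1.99334816e-03 -9.99671804e-01 -2.55403790e-02  6.67412779e+01]
 [ 9.94687893e-01 -6.46447168e-04  1.02934819e-01 -4.89454161e+02]
 [-1.02917547e-01 -2.56098907e-02  9.94360152e-01 -9.53721146e+02]
 [ 0.00000000e+00  0.00000000e+00  0.00000000e+00  1.00000000e+00]]
```

View pics/c1.png

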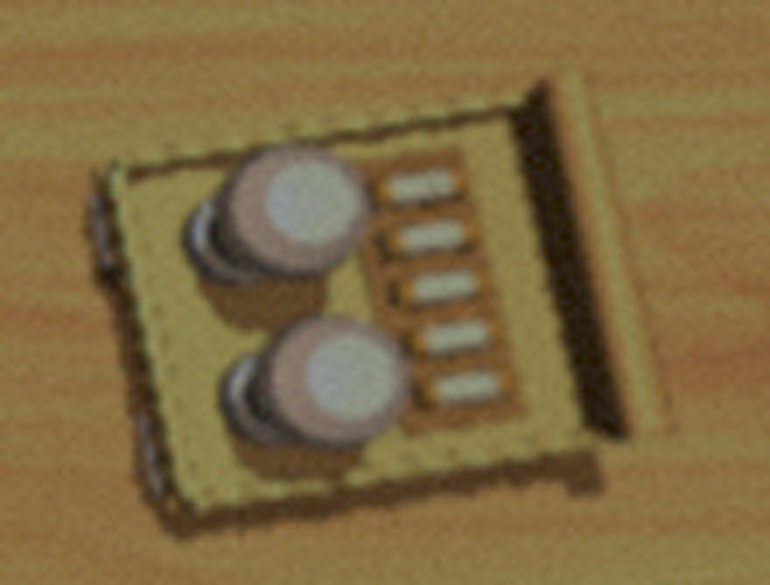

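```bash
cat >> h.py <<'E'
from scipy.optimize import least_squares
def place(p,Q):
    Q=np.array(Q,float); c,s=np.cos(p[2]),np.sin(p[2]); return np.c_[p[0]+c*Q[:,0]-s*Q[:,1],p[1]+s*Q[:,0]+c*Q[:,1],Q[:,2]]
D=np.array([.0535,.99857]); L=np.array([-.99857,.0535]); O=np.array([492.32,49.66])+190*D
def inst(p): # caddy in stop frame
    r=np.array(p[:2])-O; return np.round([r@D,r@L,p[2]-np.arctan2(D[1],D[0])],4)
E
python3 - <<'E'
from h import *
uv=np.array([[115,165],[190,510],[567,72],[645,435]])/[7,6.5]+[415,140]-[.5,.5]
Q=[[80,-70,40],[80,70,40],[-77,-70,96],[-77,70,96]]
r=least_squares(lambda p:(proj("top",place(p,Q))-uv).ravel(),[500,-270,1.7]); print(r.x,r.fun.round(1),inst(r.x))
im=shot("top"); p=r.x
m=arm.masks_of("top","caddy")
for k in m: print(k["uv"],k["p"],k["pixels"].sum())
arms=arm.masks_of("top","bulb_left"); print([(k["uv"],k["p"]) for k in arms], proj("top",place(p,[[32,0,110]])))
for n in["cell_tray","tape_measure","remote"]:
    k=arm.masks_of("top",n)[0]; v,u=np.where(k["pixels"]); P=ray("top",np.c_[u,v],20.); print(n,P.min(0).round(),P.max(0).round())
print(ray("top",[[488,250]],30))
# scene check
a=shot("scene").copy()
ww=place(p,[[80,-70,40],[80,70,40],[-77,70,40],[-77,-70,40],[-81,-70,96],[-81,70,96],[-85,70,20]])
for q in proj("scene",ww): cv2.circle(a,tuple(int(x) for x in (q*4).round()),6,(255,0,0),-1,shift=2)
a=cv2.resize(a[240:345,160:300],None,fx=5,fy=5)
cv2.imwrite("pics/c2.png",cv2.cvtColor(a,cv2.COLOR_RGB2BGR))
E
```

```text
[ 517.53712174 -294.88730043    1.73839345] [-3.3  0.2 -3.3  0.4  2.3 -0.8  3.7  0. ] [-5.327063e+02 -4.361430e+01  2.211000e-01]
[463.9, 312.7] 0.75 4269
[474.2, 182.4] 0.72 3327
[([458.2, 198.4], 0.62), ([313.3, 107.7], 0.19)] [[460.88170782 184.6613856 ]]
cell_tray [ 691. -229.   20.] [821. -53.  20.]
tape_measure [ 674. -366.   20.] [ 753. -280.   20.]
remote [699.  19.  20.] [783. 177.  20.]
[[ 355.63524411 -352.33809366   30.        ]]
```

View pics/c2.png

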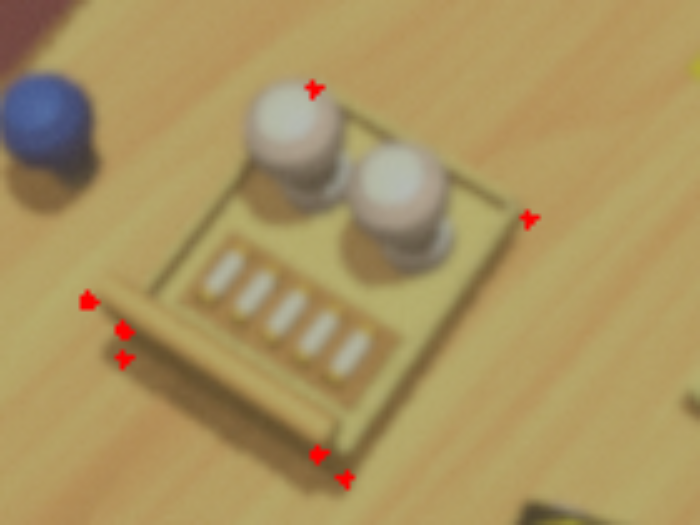

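Run:
```python
from h import *
T=(np.array([[115,165],[190,510],[567,72],[645,435],[300,212],[340,382]])+.5)/[7,6.5]+[414.5,139.5]
S=(np.array([[510,210],[105,280],[335,425],[400,190],[294,125]])+.5)/5+[159.5,239.5]
def f(q):
    p=q[:3]; xf,yb,xr=q[3:6]
    A=place(p,[[xf,-70,40],[xf,70,40],[xr,-70,96],[xr,70,96],[32,-yb,105],[32,yb,105]])
    B=A[[0,3,2,4,5]]
    return np.r_[(proj("top",A)-T).ravel(),(proj("scene",B)-S).ravel(),(xr+77)/10]
r=least_squares(f,[517,-295,1.74,75,30,-77],loss="soft_l1"); print(r.x.round(3),r.fun.round(1),inst(r.x[:3]))
```

```text
[ 515.994 -290.963    1.748   67.846   32.292  -72.627] [-0.4  0.3  0.2  0.4 -1.6 -0.1  0.4  0.5 -1.7  0.4 -1.7  0.6  1.6  3.3
 -0.4 -0.1 -0.1  0.5 -0.4  1.9 -0.3  2.4  0.4] [-5.288698e+02 -4.186360e+01  2.308000e-01]
```

```bash
cat >> h.py <<'E'
from scipy.spatial.transform import Rotation as Ro, Slerp
def tool(h,t):
    f=np.array([np.cos(h),np.sin(h),0]); u=np.array([0,0,1.]); r=np.cross(f,u); t=np.radians(t)
    return np.c_[f*np.cos(t)+u*np.sin(t), r, f*np.sin(t)-u*np.cos(t)]
def rows(p0,R0,poses):
    return "; ".join(" ".join(f"{x:g}" for x in np.r_[(R0.T@(np.array(p)-p0)/1000).round(4),np.degrees(Ro.from_matrix(R0.T@R).as_rotvec()).round(1)]+0.) for p,R in poses)
def lin(p0,R0,p1,R1,n):
    s=Slerp([0,1],Ro.from_matrix([R0,R1])); return [(p0+(np.array(p1)-p0)*k/n,s(k/n).as_matrix()) for k in range(1,n+1)]
E
python3 - <<'E'
from h import *
s=arm.read_state(); p,R=s["position"],s["eef_rot"]; Rt=tool(1.745,25)
print(np.degrees(Ro.from_matrix(R.T@Rt).magnitude()))
s2=Slerp([0,1],Ro.from_matrix([R,Rt]))
W=[([440,262,235],s2(.45).as_matrix()),([500,-110,235],s2(.9).as_matrix()),([541,-432,200],Rt),([541,-435,27],Rt)]
for (a,B),n in zip(W,[8,8,8,6]): print(rows(p,R,lin(p,R,a,B,n))); p,R=np.array(a,float),B
E
```

```text
62.39000078563316
-0.0384 -0.03 -0.0031 -0.7 1.3 3.2; -0.0768 -0.06 -0.0062 -1.4 2.6 6.4; -0.1151 -0.0901 -0.0093 -2.1 3.9 9.6; -0.1535 -0.1201 -0.0124 -2.8 5.1 12.8; -0.1919 -0.1501 -0.0155 -3.5 6.4 15.9; -0.2303 -0.1801 -0.0186 -4.2 7.7 19.1; -0.2686 -0.2101 -0.0217 -4.9 9 22.3; -0.307 -0.2401 -0.0248 -5.7 10.3 25.5
-0.0387 -0.0253 -0.0091 -0.7 1.3 3.2; -0.0774 -0.0506 -0.0182 -1.4 2.6 6.4; -0.116 -0.0759 -0.0273 -2.1 3.9 9.6; -0.1547 -0.1012 -0.0364 -2.8 5.1 12.8; -0.1934 -0.1265 -0.0455 -3.5 6.4 15.9; -0.2321 -0.1518 -0.0545 -4.2 7.7 19.1; -0.2707 -0.1771 -0.0636 -4.9 9 22.3; -0.3094 -0.2024 -0.0727 -5.7 10.3 25.5
-0.0387 -0.006 -0.0115 -0.2 0.3 0.7; -0.0774 -0.0121 -0.0231 -0.3 0.6 1.4; -0.116 -0.0181 -0.0346 -0.5 0.9 2.1; -0.1547 -0.0241 -0.0461 -0.6 1.1 2.8; -0.1934 -0.0301 -0.0577 -0.8 1.4 3.5; -0.2321 -0.0362 -0.0692 -0.9 1.7 4.3; -0.2708 -0.0422 -0.0807 -1.1 2 5; -0.3094 -0.0482 -0.0923 -1.3 2.3 5.7
-0.0126 -0.0001 0.0259 0 0 0; -0.0253 -0.0002 0.0518 0 0 0; -0.0379 -0.0003 0.0778 0 0 0; -0.0505 -0.0003 0.1037 0 0 0; -0.0632 -0.0004 0.1296 0 0 0; -0.0758 -0.0005 0.1555 0 0 0
```

send_rows(
  motion="-0.038 -0.03 -0.003 -0.7 1.3 3.2; -0.077 -0.06 -0.006 -1.4 2.6 6.4; -0.115 -0.09 -0.009 -2.1 3.9 9.6; -0.153 -0.12 -0.012 -2.8 5.1 12.8; -0.192 -0.15 -0.015 -3.5 6.4 15.9; -0.23 -0.18 -0.019 -4.2 7.7 19.1; -0.269 -0.21 -0.022 -4.9 9 22.3; -0.307 -0.24 -0.025 -5.7 10.3 25.5",
)

```text
clock: 2.3
position: [441.0, 260.4, 235.8]
eef_rot: [[-0.659, 0.747, -0.087], [0.726, 0.662, 0.184], [0.195, 0.058, -0.979]]
wrist_force: [1.1, 0.8, -0.4]
width: 88.4
grip_force: 0.0
```

send_rows(
  motion="-0.039 -0.025 -0.009 -0.7 1.3 3.2; -0.077 -0.051 -0.018 -1.4 2.6 6.4; -0.116 -0.076 -0.027 -2.1 3.9 9.6; -0.155 -0.101 -0.036 -2.8 5.1 12.8; -0.193 -0.127 -0.045 -3.5 6.4 15.9; -0.232 -0.152 -0.055 -4.2 7.7 19.1; -0.271 -0.177 -0.064 -4.9 9 22.3; -0.309 -0.202 -0.073 -5.7 10.3 25.5",
)

```text
clock: 3.1
position: [500.4, -111.2, 235.6]
eef_rot: [[-0.255, 0.963, -0.084], [0.886, 0.268, 0.378], [0.387, 0.022, -0.922]]
wrist_force: [0.7, 0.4, 0.5]
width: 87.9
grip_force: 0.0
```

send_rows(
  motion="-0.039 -0.006 -0.012 -0.2 0.3 0.7; -0.077 -0.012 -0.023 -0.3 0.6 1.4; -0.116 -0.018 -0.035 -0.5 0.9 2.1; -0.155 -0.024 -0.046 -0.6 1.1 2.8; -0.193 -0.03 -0.058 -0.8 1.4 3.5; -0.232 -0.036 -0.069 -0.9 1.7 4.3; -0.271 -0.042 -0.081 -1.1 2 5; -0.309 -0.048 -0.092 -1.3 2.3 5.7",
)

```text
clock: 3.9
position: [541.4, -432.2, 199.5]
eef_rot: [[-0.157, 0.985, -0.072], [0.892, 0.172, 0.418], [0.424, 0.002, -0.906]]
wrist_force: [1.0, -1.6, 0.3]
width: 88.4
grip_force: 0.0
```

send_rows(
  motion="-0.0126 0 0.026 0 0 0; -0.025 0 0.052 0 0 0; -0.038 0 0.078 0 0 0; -0.0505 0 0.104 0 0 0; -0.063 0 0.13 0 0 0; -0.0758 0 0.1555 0 0 0; -0.0758 0 0.1555 0 0 0",
)

```text
clock: 4.6
position: [539.8, -431.1, 22.4]
eef_rot: [[-0.154, 0.985, -0.076], [0.89, 0.172, 0.423], [0.43, -0.003, -0.903]]
wrist_force: [-1.1, 1.1, -0.3]
width: 88.0
grip_force: 0.0
```

Run:
```python
from h import *
s=arm.read_state(); print(s["position"],s["wrist_force"])
p=[516,-292,1.745]
ims=[]
for n,(v0,v1,u0,u1) in (("top",(130,250,410,570)),("scene",(240,360,140,300))):
    a=shot(n).copy()
    for q in proj(n,place(p,[[70,-70,40],[70,70,40],[-77,70,96],[-77,-70,96],[-85,70,20],[-85,-70,20]])): cv2.circle(a,tuple(int(x) for x in (q*4).round()),3,(255,0,0),-1,shift=2)
    ims.append(cv2.resize(a[v0:v1,u0:u1],None,fx=5,fy=5,interpolation=cv2.INTER_CUBIC)[:, :])
cv2.imwrite("pics/c3.png",cv2.cvtColor(cv2.resize(np.hstack(ims),(800,300)),cv2.COLOR_RGB2BGR))
```

```text
[ 539.75477    -431.07891824   22.42474922] [-1.13518746  1.11605141 -0.26032262]
```

View pics/c3.png

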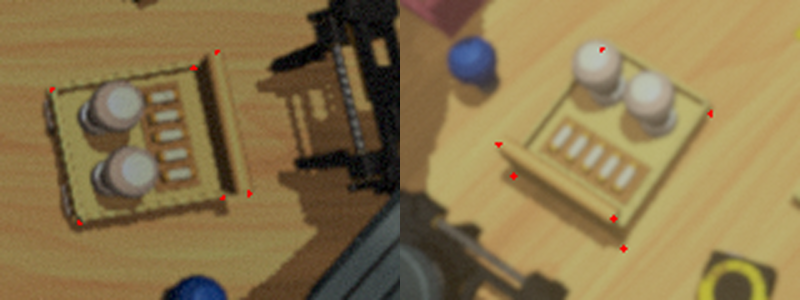

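The overlay shows the fingers squarely behind the board; its face is about 45 mm ahead, with the caddy near top-view pixel (468,187). I'll start pushing.

send_rows(
  motion="0.018 0 0.003 0 0 0; 0.0335 0 0.010 0 0 0; 0.0385 0 0.0125 0 0 0; 0.043 0 0.0145 0 0 0; 0.0475 0 0.0165 0 0 0; 0.052 0 0.0185 0 0 0; 0.0565 0 0.021 0 0 0; 0.061 0 0.023 0 0 0",
)

```text
clock: 5.5
position: [530.5, -369.4, 31.6]
eef_rot: [[-0.157, 0.985, -0.072], [0.892, 0.172, 0.418], [0.424, 0.001, -0.906]]
wrist_force: [0.2, -2.1, -0.3]
width: 88.5
grip_force: 0.9
```

send_rows(
  motion="0.0055 0 0.0025 0 0 0; 0.011 0 0.005 0 0 0; 0.0165 0 0.0075 0 0 0; 0.022 0 0.0105 0 0 0; 0.0275 0 0.013 0 0 0; 0.033 0 0.0155 0 0 0; 0.0385 0 0.018 0 0 0; 0.044 0 0.0205 0 0 0",
)

```text
clock: 6.3
position: [522.1, -321.0, 31.9]
eef_rot: [[-0.157, 0.985, -0.072], [0.892, 0.173, 0.418], [0.424, 0.001, -0.906]]
wrist_force: [-0.3, -1.0, -1.1]
width: 88.2
grip_force: 0.6
```

send_rows(
  motion="0.0055 0 0.0025 0 0 0; 0.011 0 0.005 0 0 0; 0.0165 0 0.0075 0 0 0; 0.022 0 0.0105 0 0 0; 0.0275 0 0.013 0 0 0; 0.033 0 0.0155 0 0 0; 0.036 0 0.017 0 0 0; 0.036 0 0.017 0 0 0",
)

```text
clock: 7.1
position: [515.5, -281.2, 31.9]
eef_rot: [[-0.157, 0.985, -0.072], [0.891, 0.173, 0.419], [0.425, 0.002, -0.905]]
wrist_force: [-0.1, -0.6, 0.2]
width: 88.2
grip_force: 0.0
```

Run:
```python
from h import *
s=arm.read_state(); print(s["position"],s["wrist_force"])
h=np.arctan2(-s["eef_rot"][0,1],s["eef_rot"][1,1])  # y=right=(sin h,-cos h)
h=np.arctan2(s["eef_rot"][0,1],-s["eef_rot"][1,1]); c=s["position"][:2]+93*np.array([np.cos(h),np.sin(h)]); p=[c[0],c[1],h]; print(p,inst(p))
ims=[]
c=proj("top",[[p[0],p[1],40]])[0]; e=proj("scene",[[p[0],p[1],40]])[0]
for n,q0 in (("top",c),("scene",e)):
    a=shot(n).copy(); u,v=q0.astype(int); a=cv2.resize(a[v-40:v+50,u-60:u+60],None,fx=6,fy=6,interpolation=cv2.INTER_CUBIC)
    for q in proj(n,place(p,[[70,-70,40],[70,70,40],[-77,70,96],[-77,-70,96],[50,46,25],[50,-46,25]])):
        cv2.circle(a,tuple(int(x) for x in ((q-[u-60,v-40]+.5)*6)),3,(255,0,0),-1)
    ims.append(a)
cv2.imwrite("pics/c4.png",cv2.cvtColor(cv2.resize(np.vstack(ims),(400*720//720+0,600)),cv2.COLOR_RGB2BGR))
```

```text
[ 515.52506214 -281.20838647   31.87645702] [-0.14010423 -0.55471689  0.20230302]
[np.float64(499.4304773603398), np.float64(-189.61163793832523), np.float64(1.7447320843556637)] [-4.285499e+02 -1.990130e+01  2.275000e-01]
```

View pics/c4.png

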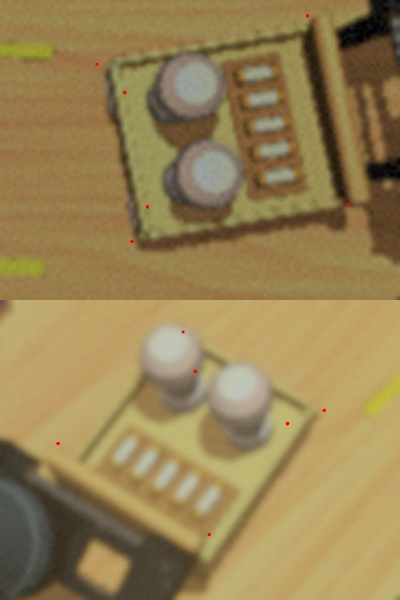

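```bash
cat > fit.py <<'E'
from h import *
def fit(T,S,p0):
    def f(q):
        p=q[:3]; A=place(p,[[q[3],-70,40],[q[3],70,40],[q[4],-70,96],[q[4],70,96],[32,-q[5],105],[32,q[5],105]])
        B=A[[0,3,2,4,5]]
        r=(proj("top",A)-T).ravel()
        if S is not None: r=np.r_[r,(proj("scene",B)-S).ravel()]
        return np.r_[r[~np.isnan(r)],(q[3]-70)/6,(q[4]+77)/6,(q[5]-33)/3]
    return least_squares(f,[*p0,70,-77,33],loss="soft_l1")
E
python3 - <<'E'
from fit import *
p0=[499.4,-189.6,1.745]
k=400/720*6
u,v=proj("top",[[p0[0],p0[1],40]])[0].astype(int); T=np.array([[115,65],[142,242],[318,15],[355,203],[192,85],[210,172]])/k+[u-60.5,v-40.5]
u2,v2=proj("scene",[[p0[0],p0[1],40]])[0].astype(int); S=np.array([[315,108],[np.nan,np.nan],[205,245],[240,90],[173,53]])/k+[u2-60.5,v2-40.5]
for s in(S,None):
    r=fit(T,s,p0); print(r.x.round(3),r.fun.round(1),inst(r.x[:3]))
w=ray("top",np.array([[111,95],[131,210]])/k+[u-60.5,v-40.5],12.5)
x=r.x; c,s=np.cos(x[2]),np.sin(x[2])
print((w[:,:2]-x[:2])@np.array([[c,-s],[s,c]]))
E
```

```text
[ 500.355 -200.612    1.749   72.197  -73.187   31.937] [-2.1 -0.4  0.6 -0.3 -0.3 -0.   1.1  0.  -1.2  1.3 -1.2  1.2  0.6  2.9
 -0.6 -0.9  0.1  2.8 -0.3  2.4  0.4  0.6 -0.4] [-4.394852e+02 -2.141320e+01  2.320000e-01]
[ 501.519 -203.189    1.734   72.824  -69.885   32.398] [-1.  -1.3  0.8 -1.1 -0.   0.1  0.5  0.3 -0.   0.4 -0.3  0.7  0.5  1.2
 -0.2] [-4.419961e+02 -2.271290e+01  2.166000e-01]
[[ 72.95081467 -46.89830863]
 [ 73.97650979  46.14295762]]
```

```bash
cat >> h.py <<'E'
H0=np.arctan2(D[1],D[0])
def path(segs,step,n=8,off=24,z=32,tilt=25,ps=None):
    """segs: (length,curvature). axle path from the present tool pose; prints calls of n rows"""
    s=arm.read_state(); P,R=s["position"],s["eef_rot"]; h=np.arctan2(R[0,1],-R[1,1])
    a=P[:2]+off*np.array([np.cos(h),np.sin(h)]); out=[]; 
    tot=sum(l for l,_ in segs); N=int(np.ceil(tot/step)); st=tot/N
    f=lambda d:np.interp(d,np.r_[0,np.cumsum([l for l,_ in segs])],np.r_[0,np.cumsum([l*k for l,k in segs])])
    for i in range(N):
        for j in range(10):
            hh=h+f((i+(j+.5)/10)*st); a=a+st/10*np.array([np.cos(hh),np.sin(hh)])
        he=h+f((i+1)*st); q=a-off*np.array([np.cos(he),np.sin(he)]); out.append((np.r_[q,z],tool(he,tilt)))
    p0,R0=P,R
    for i in range(0,N,n):
        c=out[i:i+n]; print(rows(p0,R0,c)); p0,R0=c[-1]
    e=a+58*np.array([np.cos(he),np.sin(he)]); print("end caddy",inst([e[0],e[1],he]))
E
python3 - <<'E'
from h import *
path([(96,0),(116,-.23/116)],7)
E
```

```text
0.0062 0 0.0028 0.1 -0.1 0; 0.0124 0 0.0057 0.1 -0.1 0; 0.0186 0 0.0086 0.1 -0.1 0; 0.0248 0 0.0115 0.1 -0.1 0; 0.031 0 0.0144 0.1 -0.1 0; 0.0372 0 0.0173 0.1 -0.1 0; 0.0434 0 0.0202 0.1 -0.1 0; 0.0496 0 0.0231 0.1 -0.1 0
0.0062 0 0.0029 0 0 0; 0.0124 0 0.0058 0 0 0; 0.0186 0 0.0087 0 0 0; 0.0248 0 0.0116 0 0 0; 0.031 0 0.0145 0 0 0; 0.0372 0 0.0173 0 0 0; 0.0434 -0.0003 0.0202 -0.3 0 0.7; 0.0496 -0.0005 0.0231 -0.6 0 1.4
0.0062 -0.0003 0.0029 -0.3 0 0.7; 0.0124 -0.0005 0.0058 -0.7 0 1.4; 0.0186 -0.0006 0.0087 -1 0 2.1; 0.0248 -0.0006 0.0116 -1.3 0 2.8; 0.031 -0.0005 0.0145 -1.6 0 3.5; 0.0372 -0.0003 0.0174 -2 0 4.2; 0.0434 0 0.0202 -2.3 0 4.9; 0.0496 0.0004 0.0231 -2.6 0 5.6
0.0062 -0.0003 0.0029 -0.3 0 0.7; 0.0124 -0.0005 0.0058 -0.7 0 1.4; 0.0186 -0.0006 0.0087 -1 0 2.1; 0.0248 -0.0006 0.0116 -1.3 0 2.8; 0.031 -0.0005 0.0145 -1.6 0 3.5; 0.0372 -0.0003 0.0174 -2 0 4.2; 0.0434 0 0.0202 -2.3 0 4.9
end caddy [-2.300092e+02 -1.182300e+00 -2.900000e-03]
```

send_rows(
  motion="0.006 0 0.003 0 0 0; 0.0125 0 0.0055 0 0 0; 0.0185 0 0.0085 0 0 0; 0.025 0 0.0115 0 0 0; 0.031 0 0.0145 0 0 0; 0.037 0 0.0175 0 0 0; 0.0435 0 0.02 0 0 0; 0.0495 0 0.023 0 0 0",
)

```text
clock: 8.0
position: [505.9, -228.0, 32.0]
eef_rot: [[-0.157, 0.985, -0.072], [0.892, 0.173, 0.418], [0.424, 0.001, -0.906]]
wrist_force: [-1.1, -2.0, -0.8]
width: 88.1
grip_force: 0.7
```

send_rows(
  motion="0.006 0 0.003 0 0 0; 0.0125 0 0.006 0 0 0; 0.0185 0 0.0085 0 0 0; 0.025 0 0.0115 0 0 0; 0.031 0 0.0145 0 0 0; 0.037 0 0.0175 0 0 0; 0.0435 -0.0003 0.02 -0.3 0 0.7; 0.0495 -0.0005 0.023 -0.6 0 1.4",
)

```text
clock: 8.8
position: [496.0, -174.3, 32.1]
eef_rot: [[-0.132, 0.989, -0.061], [0.896, 0.145, 0.42], [0.424, 0.001, -0.906]]
wrist_force: [0.3, -0.6, -0.6]
width: 88.0
grip_force: 0.6
```

send_rows(
  motion="0.006 -0.0003 0.003 -0.3 0 0.7; 0.0125 -0.0005 0.006 -0.7 0 1.4; 0.0185 -0.0006 0.0085 -1 0 2.1; 0.025 -0.0006 0.0115 -1.3 0 2.8; 0.031 -0.0005 0.0145 -1.6 0 3.5; 0.037 -0.0003 0.0175 -2 0 4.2; 0.0435 0 0.02 -2.3 0 4.9; 0.0495 0.0004 0.023 -2.6 0 5.6",
)

```text
clock: 9.6
position: [488.3, -120.2, 32.3]
eef_rot: [[-0.034, 0.999, -0.016], [0.905, 0.038, 0.424], [0.424, -0.0, -0.906]]
wrist_force: [0.3, -1.8, -0.4]
width: 88.0
grip_force: 0.6
```

send_rows(
  motion="0.006 -0.0003 0.003 -0.3 0 0.7; 0.0125 -0.0005 0.006 -0.7 0 1.4; 0.0185 -0.0006 0.0085 -1 0 2.1; 0.025 -0.0006 0.0115 -1.3 0 2.8; 0.031 -0.0005 0.0145 -1.6 0 3.5; 0.037 -0.0003 0.0175 -2 0 4.2; 0.043 0 0.02 -2.3 0 4.9; 0.043 0 0.02 -2.3 0 4.9",
)

```text
clock: 10.4
position: [486.6, -71.8, 32.6]
eef_rot: [[0.05, 0.998, 0.023], [0.904, -0.055, 0.425], [0.426, 0.0, -0.905]]
wrist_force: [-0.3, 0.8, 0.8]
width: 88.1
grip_force: 0.0
```

Run:
```python
from h import *
s=arm.read_state(); print(s["clock"],s["position"],s["wrist_force"])
h=np.arctan2(s["eef_rot"][0,1],-s["eef_rot"][1,1]); c=s["position"][:2]+82*np.array([np.cos(h),np.sin(h)]); p=[c[0],c[1],h]; print(p,inst(p))
ims=[]
for n in("top","scene"):
    u,v=proj(n,[[p[0],p[1],40]])[0].astype(int); print(n,u,v)
    a=shot(n); a=cv2.resize(a[v-45:v+45,u-65:u+65],None,fx=6,fy=6,interpolation=cv2.INTER_CUBIC)
    for q in proj(n,place(p,[[70,-70,40],[70,70,40],[-77,70,96],[-77,-70,96]])): cv2.circle(a,tuple(int(x) for x in ((q-[u-65,v-45]+.5)*6)),3,(255,0,0),-1)
    ims.append(a)
b=cv2.imread("pics/top0.png")[:,:,::-1][150:230,418:450]; b=cv2.resize(b,None,fx=6,fy=6,interpolation=cv2.INTER_CUBIC)
o=np.vstack(ims); o=np.hstack([o,np.zeros((1080,192,3),np.uint8)]); o[:480,780:]=b
cv2.imwrite("pics/c5.png",cv2.cvtColor(cv2.resize(o,(540,600),interpolation=cv2.INTER_AREA),cv2.COLOR_RGB2BGR))
```

```text
10.4 [486.62265653 -71.80543229  32.59482417] [-0.27535879  0.80368039  0.78361119]
[np.float64(491.13231480806513), np.float64(10.07046759897635), np.float64(1.5157727334630555)] [-2.295973e+02 -9.321000e-01 -1.500000e-03]
top 344 196
scene 297 211
```

View pics/c5.png

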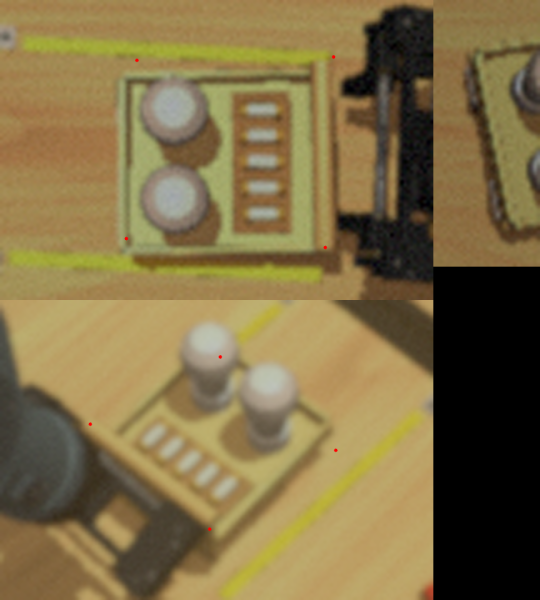

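Run:
```python
from fit import *
p0=[491.1,10.1,1.57]; k=3.333*1.0
T=np.array([[122,76],[126,253],[322,58],[329,250],[175,108],[175,197]])/k+[344-65.5,196-45.5]
S=np.array([[330,428],[90,424],[210,540],[267,393],[210,352]])-[0,300]; S=S/k+[297-65.5,211-45.5]
S=S.astype(float); S[1]=np.nan
for s in(S,None):
    r=fit(T,s,p0); print(r.x.round(3),r.fun.round(1),inst(r.x[:3]))
```

```text
[483.847  14.715   1.588  71.29  -79.856  32.122] [ 0.2 -0.  -0.3  0.6  0.7  0.3  0.4 -0.1 -0.5  1.  -0.1  0.7  0.9  1.7
  1.2 -5.3  0.6  1.6  0.   1.6  0.2 -0.5 -0.3] [-2.253489e+02  6.591300e+00  7.080000e-02]
[484.929  14.04    1.587  71.754 -77.803  32.613] [ 0.3 -0.4 -0.2  0.2  0.2 -0.1 -0.2 -0.5 -0.3  0.3  0.2  0.4  0.3 -0.1
 -0.1] [-2.259655e+02  5.474600e+00  7.010000e-02]
```

send_rows(
  motion="0.0045 0 0.002 -0.2 0 0.4; 0.009 -0.0005 0.004 -0.4 0 0.8; 0.0145 -0.001 0.007 -0.5 0 1.2; 0.02 -0.001 0.0095 -0.5 0 1.2; 0.0255 -0.0015 0.012 -0.5 0 1.2; 0.031 -0.002 0.0145 -0.5 0 1.2; 0.0365 -0.002 0.017 -0.5 0 1.2; 0.042 -0.0025 0.0195 -0.5 0 1.2",
)

```text
clock: 11.3
position: [486.7, -26.5, 32.5]
eef_rot: [[0.071, 0.997, 0.032], [0.903, -0.078, 0.423], [0.424, -0.001, -0.906]]
wrist_force: [-0.2, -1.9, -0.2]
width: 87.9
grip_force: 0.6
```

send_rows(
  motion="0.0045 -0.0003 0.002 0 0 0; 0.009 -0.0006 0.004 0 0 0; 0.0135 -0.0009 0.0063 0 0 0; 0.017 -0.001 0.008 0 0 0; 0.02 -0.001 0.0093 0 0 0; 0.022 -0.001 0.0102 0 0 0; 0.022 -0.001 0.0102 0 0 0",
)

```text
clock: 12.0
position: [487.6, -2.3, 32.7]
eef_rot: [[0.071, 0.997, 0.032], [0.903, -0.078, 0.423], [0.425, -0.001, -0.905]]
wrist_force: [0.3, -0.2, 1.0]
width: 88.3
grip_force: 0.1
```

Run:
```python
from h import *
s=arm.read_state(); print(s["clock"],s["position"],s["wrist_force"])
h=np.arctan2(s["eef_rot"][0,1],-s["eef_rot"][1,1]); c=s["position"][:2]+82*np.array([np.cos(h),np.sin(h)]); p=[c[0],c[1],h]; print(p,inst(p))
ims=[]
for n in("top","scene"):
    u,v=proj(n,[[p[0],p[1],40]])[0].astype(int); print(n,u,v)
    a=shot(n); a=cv2.resize(a[v-45:v+45,u-65:u+65],None,fx=6,fy=6,interpolation=cv2.INTER_CUBIC)
    ims.append(a)
o=np.vstack(ims)
cv2.imwrite("pics/c6.png",cv2.cvtColor(cv2.resize(o,None,fx=5/9,fy=5/9,interpolation=cv2.INTER_AREA),cv2.COLOR_RGB2BGR))
```

```text
12.0 [487.6157497   -2.29416781  32.73747662] [ 0.25694001 -0.17016435  1.01479262]
[np.float64(493.9879159701538), np.float64(79.45786884599536), np.float64(1.4930085576555396)] [-1.601563e+02 -7.130000e-02 -2.430000e-02]
top 318 195
scene 314 196
```

View pics/c6.png

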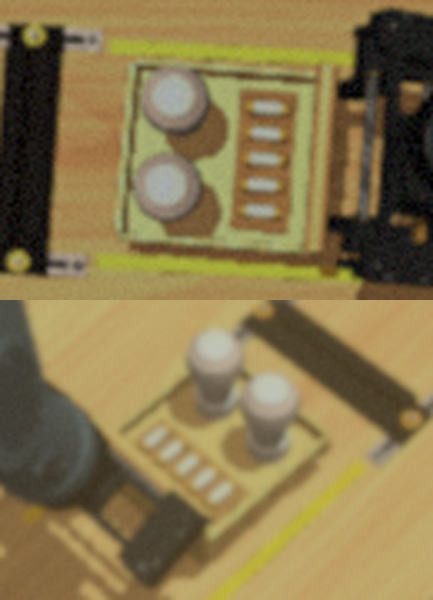

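Run:
```python
from fit import *
p0=[490,79,1.5]; k=3.333
T=np.array([[131,65],[121,243],[326,65],[322,250],[176,98],[167,187]])/k+[318-65.5,195-45.5]
r=fit(T,None,p0); print(r.x.round(3),r.fun.round(1),inst(r.x[:3]))
bar=ray("top",np.array([[55,30],[45,272],[8,30],[0,272]])/k+[318-65.5,195-45.5],10)[:,:2]-O; print(np.c_[bar@D,bar@L])
```

```text
[491.32   79.714   1.52   72.221 -79.232  32.874] [ 0.3 -0.3 -0.1 -0.3  0.6 -1.5 -0.8  0.  -0.6  0.8  0.5  1.   0.4 -0.4
 -0. ] [-1.600435e+02  2.606400e+00  2.400000e-03]
[[-19.64541638 -97.30932819]
 [-25.47424592  98.88797558]
 [ 18.69101359 -95.34889622]
 [ 10.49517517 100.84350683]]
```

send_rows(
  motion="0.0045 0 0.002 0 0 -0.3; 0.01 0 0.0045 0.2 0 -0.6; 0.0155 0 0.007 0.2 0 -0.7; 0.021 0 0.0095 0.2 0 -0.7; 0.0265 0 0.012 0.2 0 -0.7; 0.032 -0.0005 0.0145 0.2 0 -0.7; 0.0375 -0.0005 0.017 0.2 0 -0.7; 0.043 -0.0005 0.0195 0.2 0 -0.7",
)

```text
clock: 12.9
position: [490.9, 44.8, 33.3]
eef_rot: [[0.059, 0.998, 0.029], [0.904, -0.066, 0.423], [0.424, 0.001, -0.906]]
wrist_force: [0.8, -1.4, -0.1]
width: 88.3
grip_force: 0.6
```

send_rows(
  motion="0.0035 0 0.0015 0 0 0; 0.0065 0 0.003 0 0 0; 0.009 0 0.0042 0 0 0; 0.0115 0 0.0053 0 0 0; 0.014 0 0.0065 0 0 0; 0.016 0 0.0075 0 0 0; 0.018 0 0.0084 0 0 0; 0.02 0 0.0093 0 0 0",
)

```text
clock: 13.7
position: [492.3, 66.4, 33.3]
eef_rot: [[0.059, 0.998, 0.029], [0.904, -0.066, 0.423], [0.424, 0.001, -0.906]]
wrist_force: [-0.3, -1.1, 0.7]
width: 88.1
grip_force: 0.6
```

send_rows(
  motion="0.0015 0 0.0007 0 0 0; 0.003 0 0.0014 0 0 0; 0.0045 0 0.002 0 0 0; 0.006 0 0.0028 0 0 0; 0.007 0 0.0033 0 0 0; 0.008 0 0.0037 0 0 0; 0.009 0 0.0042 0 0 0; 0.010 0 0.0047 0 0 0",
)

```text
clock: 14.5
position: [493.1, 76.9, 33.2]
eef_rot: [[0.059, 0.998, 0.029], [0.904, -0.066, 0.422], [0.423, 0.002, -0.906]]
wrist_force: [0.1, -4.4, 0.2]
width: 88.4
grip_force: 1.8
```

send_rows(
  motion="0.001 0 0.0005 0 0 0; 0.0018 0 0.0009 0 0 0; 0.0027 0 0.0013 0 0 0; 0.0036 0 0.0017 0 0 0",
)

```text
clock: 14.9
position: [493.3, 81.1, 33.2]
eef_rot: [[0.059, 0.998, 0.029], [0.904, -0.066, 0.423], [0.424, 0.001, -0.906]]
wrist_force: [0.0, -2.6, -1.8]
width: 88.2
grip_force: 1.3
```

send_rows(
  motion="0.001 0 0.0005 0 0 0; 0.0018 0 0.0009 0 0 0; 0.0027 0 0.0013 0 0 0; 0.0036 0 0.0017 0 0 0",
)

```text
clock: 15.3
position: [493.2, 86.0, 33.3]
eef_rot: [[0.058, 0.998, 0.028], [0.903, -0.065, 0.424], [0.425, 0.001, -0.905]]
wrist_force: [-0.2, -0.9, -0.8]
width: 88.4
grip_force: 0.5
```

send_rows(
  motion="0.0007 0 0.0003 0 0 0; 0.0014 0 0.0006 0 0 0; 0.002 0 0.0009 0 0 0; 0.0027 0 0.0013 0 0 0",
)

```text
clock: 15.7
position: [493.6, 88.6, 33.3]
eef_rot: [[0.059, 0.998, 0.029], [0.904, -0.065, 0.424], [0.425, 0.001, -0.905]]
wrist_force: [0.6, 0.2, 0.2]
width: 88.0
grip_force: 0.2
```

send_rows(
  motion="0.0007 0 0.0003 0 0 0; 0.0014 0 0.0006 0 0 0; 0.002 0 0.0009 0 0 0; 0.0027 0 0.0013 0 0 0",
)

```text
clock: 16.1
position: [493.9, 91.4, 33.3]
eef_rot: [[0.059, 0.998, 0.029], [0.904, -0.065, 0.423], [0.424, 0.001, -0.906]]
wrist_force: [0.1, -0.5, 0.6]
width: 87.9
grip_force: 0.0
```

send_rows(
  motion="0.0007 0 0.0003 0 0 0; 0.0014 0 0.0006 0 0 0; 0.002 0 0.0009 0 0 0",
)

```text
clock: 16.4
position: [494.0, 93.5, 33.3]
eef_rot: [[0.059, 0.998, 0.029], [0.904, -0.066, 0.423], [0.424, 0.001, -0.906]]
wrist_force: [-0.4, -0.3, 0.2]
width: 88.0
grip_force: 0.0
```

Run:
```python
from h import *
s=arm.read_state(); print(s["clock"],s["position"],s["wrist_force"])
p=[496,170,1.517]
ims=[]
for n in("top","scene"):
    u,v=proj(n,[[p[0],p[1],40]])[0].astype(int); print(n,u,v)
    a=shot(n); a=cv2.resize(a[v-45:v+45,u-65:u+65],None,fx=6,fy=6,interpolation=cv2.INTER_CUBIC)
    ims.append(a)
o=np.vstack(ims)
cv2.imwrite("pics/c7.png",cv2.cvtColor(cv2.resize(o,None,fx=5/9,fy=5/9,interpolation=cv2.INTER_AREA),cv2.COLOR_RGB2BGR))
```

```text
16.4 [494.02858755  93.54973265  33.26710094] [-0.40239758 -0.29947105  0.21279519]
top 283 194
scene 334 177
```

View pics/c7.png

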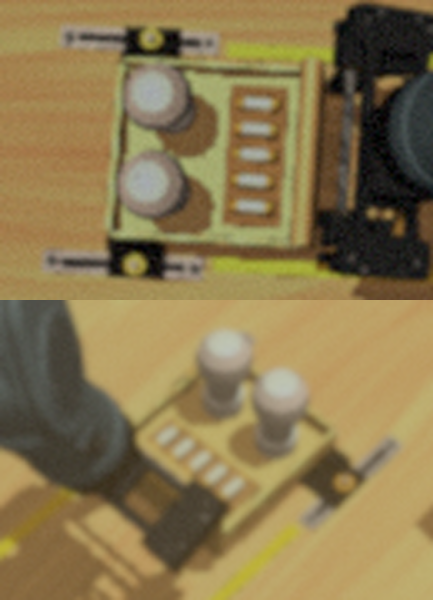

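Run:
```python
from fit import *
p0=[495,180,1.5]; k=3.333
T=np.array([[119,60],[109,238],[314,58],[308,246],[158,95],[152,184]])/k+[283-65.5,194-45.5]
r=fit(T,None,p0); print(r.x.round(3),r.fun.round(1),inst(r.x[:3]))
s=arm.read_state(); print(inst([*s["position"][:2],0]))
```

```text
[497.229 177.      1.524  75.623 -81.319  32.817] [ 0.5  0.1 -0.2 -0.   0.4 -0.7 -0.7 -0.4 -0.1  0.4 -0.   0.5  0.9 -0.7
 -0.1] [-6.25799e+01  1.91100e+00  6.70000e-03]
[-146.0687    0.6526   -1.5173]
```

send_rows(
  motion="0.0006 0 0.0003 0 0 0; 0.0012 0 0.0006 0 0 0; 0.0018 0 0.0008 0 0 0; 0.0018 0 0.0008 0 0 0",
)

```text
clock: 16.9
position: [494.1, 95.3, 33.2]
eef_rot: [[0.059, 0.998, 0.029], [0.904, -0.065, 0.423], [0.424, 0.001, -0.906]]
wrist_force: [0.1, -0.6, 0.1]
width: 87.9
grip_force: 0.4
```

send_rows(
  motion="0.0006 0 0.0003 0 0 0; 0.0012 0 0.0006 0 0 0; 0.0018 0 0.0008 0 0 0; 0.0018 0 0.0008 0 0 0",
)

```text
clock: 17.3
position: [494.3, 96.7, 33.2]
eef_rot: [[0.059, 0.998, 0.029], [0.904, -0.066, 0.422], [0.423, 0.001, -0.906]]
wrist_force: [-1.6, -3.3, 0.9]
width: 88.0
grip_force: 1.8
```

send_rows(
  motion="0.0005 0 0.0002 0 0 0; 0.0009 0 0.0004 0 0 0; 0.0009 0 0.0004 0 0 0",
)

```text
clock: 17.6
position: [494.4, 97.1, 33.2]
eef_rot: [[0.059, 0.998, 0.03], [0.904, -0.066, 0.422], [0.423, 0.002, -0.906]]
wrist_force: [-2.0, -5.5, 1.3]
width: 88.3
grip_force: 3.1
```

send_rows(
  motion="-0.001 0 -0.0005 0 0 0; -0.003 0 -0.0014 0 0 0; -0.009 0 -0.0042 0 0 0; -0.018 0 -0.0084 0 0 0; -0.036 0 -0.017 0 0 0; -0.058 0 -0.027 0 0 0; -0.085 0 -0.04 0 0 0; -0.085 0 -0.04 0 0 0",
)

```text
clock: 18.4
position: [488.6, -0.7, 33.4]
eef_rot: [[0.064, 0.997, 0.032], [0.905, -0.072, 0.42], [0.421, 0.002, -0.907]]
wrist_force: [0.1, 0.1, -0.8]
width: 88.0
grip_force: 0.0
```

send_rows(
  motion="0.01 0 -0.04 0 0 0; 0 0 -0.09 0 0 0; -0.02 0 -0.135 0 0 0; -0.06 0 -0.16 0 0 0; -0.1 0 -0.18 0 0 0; -0.14 0 -0.2 0 0 0; -0.14 0 -0.2 0 0 0",
)

```text
clock: 19.1
position: [473.2, -213.4, 155.3]
eef_rot: [[0.066, 0.997, 0.032], [0.905, -0.073, 0.418], [0.42, 0.002, -0.908]]
wrist_force: [0.0, -0.2, -0.0]
width: 88.1
grip_force: 0.0
```

Run:
```python
from h import *
s=arm.read_state(); print(s["clock"],s["position"],s["wrist_force"])
p=[496,180,1.517]
ims=[]
for n in("top","scene"):
    u,v=proj(n,[[p[0],p[1],40]])[0].astype(int); print(n,u,v)
    a=shot(n); a=cv2.resize(a[v-45:v+45,u-65:u+65],None,fx=6,fy=6,interpolation=cv2.INTER_CUBIC)
    ims.append(a)
o=np.vstack(ims)
cv2.imwrite("pics/c8.png",cv2.cvtColor(cv2.resize(o,None,fx=5/9,fy=5/9,interpolation=cv2.INTER_AREA),cv2.COLOR_RGB2BGR))
```

```text
19.1 [ 473.15592289 -213.42177733  155.30964853] [ 0.04406087 -0.21828495 -0.04512897]
top 279 194
scene 336 175
```

View pics/c8.png

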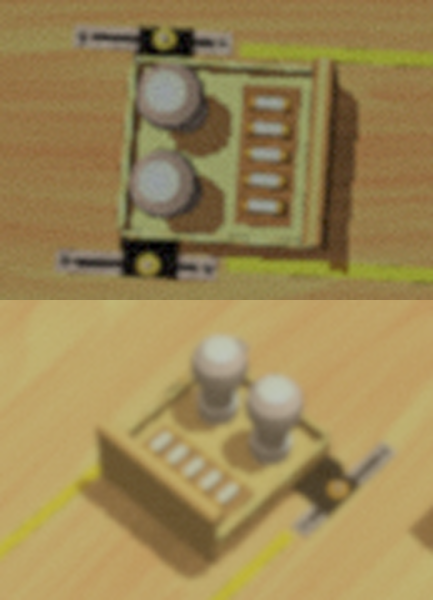

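Run:
```python
from fit import *
p0=[495,180,1.5]; k=3.333
T=np.array([[132,60],[122,239],[326,60],[320,246],[170,96],[163,184]])/k+[279-65.5,194-45.5]
r=fit(T,None,p0); print(r.x.round(3),r.fun.round(1),inst(r.x[:3]))
```

```text
[496.828 178.291   1.523  74.623 -81.601  32.583] [ 0.5  0.3 -0.2 -0.2  0.5 -1.1 -0.8 -0.2 -0.2  0.4  0.1  0.6  0.8 -0.8
 -0.1] [-6.13122e+01  2.37980e+00  5.70000e-03]
```

The last picture shows the caddy over the chock between the tapes, both bulbs standing. It sits at x = -61 mm, y = +2 mm and yaw 0.006 rad in the stop's frame, and the arm is well clear.

```bash
python3 -c "
from plant import arm
print(arm.sign_off())"
```

```text
the job is handed in; nothing more can be done
None
```

I handed the job in: the caddy stands in the gutter after touching the bar at about 5.5 N, about 2 mm off centre and square within 0.01 rad by my fit, bulbs upright and the arm clear; I never saw the castors trailing straight but took it from the long straight push, and the hand-in gave no verdict.

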